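# Locate the sample dish on the stirrer and cover it

### The arm

A 7-joint arm with a two-finger parallel gripper is mounted at the origin on the work surface. World frame = base frame: x ahead of the robot, y to its left, z up, the work surface at z = 0. Lengths are in m, angles in rad, forces in N, time in s.
With the tool pointing down it reaches from about 0.4 to 0.85 m from the base axis. Payload 10.4 kg.
Tool frame: the origin (TCP) lies between the finger pads; the fingertips stand 14 mm ahead of it and the grasp point (between the pads) lies 5 mm behind it; z points along the fingers, y is the direction in which the jaws open and shut (so a half turn about z gives the same grasp; the last joint's range is limited). The gripper opens to 87 mm and grips with 3 to 60 N. Pads are 19 mm wide; open, the fingers measure 117 mm over their backs; the gripper's body (75 mm by 190 mm) begins 51 mm behind the grasp point.
Start: joints at [-1.273, 0.332, -0.065, 1.46, 0.022, 1.35, -0.088], TCP at [0.197, 0.593, 0.237] pointing down, gripper open.
Joint ranges: [-2.6, 2.6], [-0.5, 2.12], [-1.47, 1.34], [0.16, 2.42], [-1.27, 4.41], [0.06, 2.06], [-2.6, 2.6]. Speed limits (rad/s): [2.22, 2.22, 2.79, 2.79, 3.14, 3.14, 3.14].

### API

Orientations are given as a unit quaternion [x, y, z, w].
In Python, from bench import readout, camera, calibration, order gives the robot as it stands.
- The arm moves only by the tool apply_moves, never from a script. Its argument "deltas" is a list of rows, each an object with "translation": the shift along the world's x, y, z in m, a list of three; "turn": the turn, a rotation vector about the world's x, y, z in rad, a list of three; "hand": the finger opening in m, from 0 to 0.087. A call has 1 to 5 rows; each row shifts and turns the pose as measured when the row begins; what a row does not reach is not made up. A row lasts 1/10 s, in which the tool goes at most 50 mm and 8.59 degrees, less where a joint would pass 70% of its speed; a pose out of reach is approached as far as the arm can. A call with a gripper value outside its range is refused whole. The fingers move at their own pace and stop on an object; "newtons" is the grip in N (left out, the last holds). Time passes only in rows, so rows that do not move let the fingers close. It gives the time, the measured TCP pose, the force and the opening at its end, in the units of the state.
- readout.read_state(): the state, without advancing time (a new reading comes with each control period).
- camera(name): name is "side" or "top"; returns the picture (480x640x3 uint8, red, green, blue); there is no depth.
- calibration(name): a dict with "fx", "fy", "cx", "cy" (pixels), "extrinsics" (4x4, takes a point from world to camera coordinates). Camera axes: x right, y down, z forward; pixel columns grow to the right and rows downward; lengths in m; the calibration is good to about 2 mm. A picture is of the moment at which its call begins. calibration takes no time and is no camera call.
- order.close_job(): hands the job in, once; it reports no verdict.
The state is a dict: "time": time; "joint_positions": joint angles; "joint_vel": joint speeds; "joint_torque": joint torques, N m; "ee_pos": TCP position; "eef_rot": TCP orientation; "ft_force": force on the tool from outside, world axes, zero at the start; "torque": the same for the moment, N m; "width": finger opening in m.
Only numpy, scipy, OpenCV 4.12 (cv2) and the standard library are available. Lean on these libraries where they do the work, as an engineer would, in place of code of your own. Each camera call takes 0.05 s, during which the arm holds its last target. There are 200 camera calls.

### The job

Slide the aluminium carrier with the steel dish along the top of the stirrer, without lifting or tipping it, until it is fully home: one long edge against both dowels and its end against the end stop. Then gently set the loose cover on the dish so that it sits seated and level, with the carrier still home. Leave the two bottles and the steel canister where they are.

Things in the scene. Friction and masses are not known exactly. Their poses are not given: they have to be found in the camera images.
- stirrer: Fixed low white box with a flat grey top: 240 mm along its x, 280 mm along its y, top 30 mm above the bench. Origin at the centre of its underside. Its +x points across it towards the two dowels, +y along it towards the end stop.
- home (a point): Where carrier_mid lies when the carrier is home; axes as the stirrer's (x towards the dowels, y towards the end stop, z up). It lies at x 29, y 30, z 40 mm in stirrer, 10 mm above the stirrer's top. Home, the carrier's edges touch the dowels 50 mm away along x and the end stop 60 mm away along y.
- dowel_a (a point): Centre of the top of one of two upright steel dowels, 12 mm in diameter and 22 mm tall, on the stirrer's top; at x +56, y -45 mm from home, so its near face is at x +50 mm.
- dowel_b (a point): The same for the other dowel, at x +56, y +45 mm from home.
- stop_face (a point): Centre of the end stop's face, a round steel button 14 mm in diameter and 12 mm long on a dark steel block 36 x 22 x 22 mm that stands behind it (+y) on the stirrer's top; at x 0, y +60 mm from home, 11 mm above the top. The button looks to -y.
- carrier_mid (a point): Centre of the loose aluminium carrier plate, half-way up its 20 mm thickness: 100 mm along its x, 120 mm along its y, z up. It starts flat on the stirrer's top, 30 to 70 mm short of the dowels, 40 to 90 mm short of the end stop, and turned up to 0.25 rad.
- carrier: The same carrier; origin at the centre of the plate's underside. A round steel dish, 76 mm in outer diameter, is fixed in its middle and rises 48 mm above the plate. Together 0.35 to 0.65 kg; it slides with ordinary friction (about 1.5 to 5 N), and closed fingertips against the plate's edge can push it.
- dish_rim (a point): Centre of the open mouth of the dish, at rim height: 58 mm above carrier_mid. Inner diameter 70 mm, outer 76 mm.
- cover_mid (a point): Centre of the loose cover, half-way up its 42 mm height, z up. The plug's foot is 21 mm below it, the disc's underside 15 mm below, the disc's top (the knob's foot) 11 mm below, the knob's top 21 mm above. Seated, this point is 15 mm above dish_rim.
- cover: The same cover; origin at the centre of the plug's foot. Steel, from below: a plug tapering from 64 down to 58 mm in diameter, 6 mm deep, that enters the dish; a disc 88 mm in diameter, 4 mm thick, that rests on the rim; an upright black knob 20 mm in diameter, 32 mm tall. 0.11 to 0.17 kg. It starts on the bench, knob up, left or right of the stirrer.
- brown_bottle: Bystander: brown glass bottle, 64 mm in diameter, 130 mm tall; origin at the centre of its underside. It stands on the bench on the other side of the stirrer from the cover.
- white_bottle: Bystander: white plastic bottle, 60 mm in diameter, 110 mm tall; origin at the centre of its underside.
- canister: Bystander: steel canister, 60 mm in diameter, 100 mm tall; origin at the centre of its underside.
There are look-alikes about, which are no part of the job. Leave any purple look-alike of the cover alone.

How it is judged:
By the outcome, as a careful person would: the job done as asked, in the order asked, and still so for the second after the job is handed in, with the robot touching nothing.
It also fails if it takes over 72 s, if anything falls off the work surface, if the arm or the gripper's body presses on something with over 40 N, if the wrist force passes 120 N, or if a joint passes its speed limit or range.

## Working session

There is one attempt and no reset: what is moved stays moved. The work goes in short steps, Python scripts to look and compute and a tool call to move; the robot and the scene stay as the last step left them, time stands still between calls to the robot, and variables do not carry over. Pictures are saved under pics/ and viewed, about 8 in all and at most 12, crops included, and the job is handed in when it is done.

Besides the shell and the picture viewer there is one more tool, called after "Emit:" as name(argument=value, ...) on one line, values as JSON. apply_moves: Moves the arm, as the interface text tells. Its arguments: {"type":"object","properties":{"deltas":{"type":"array","items":{"type":"object","properties":{"translation":{"type":"array","items":{"type":"number"}},"turn":{"type":"array","items":{"type":"number"}},"hand":{"type":"number"}}}},"newtons":{"type":"number"}},"required":["deltas"]}

```bash
mkdir -p pics; cat > h.py <<'E'
import numpy as np, cv2
from bench import readout, camera, calibration, order
def shot(n,f,crop=None,s=1):
    im=camera(n)[:,:,::-1]
    cv2.imwrite(f'pics/{f}_full.png',im)
    if crop: x0,y0,x1,y1=crop; im=im[y0:y1,x0:x1]
    cv2.imwrite(f'pics/{f}.png',cv2.resize(im,None,fx=s,fy=s,interpolation=cv2.INTER_CUBIC))
def back(n,uv,z):
    c=calibration(n);E=np.array(c['extrinsics']);R,t=E[:3,:3],E[:3,3]
    d=R.T@np.array([(uv[0]-c['cx'])/c['fx'],(uv[1]-c['cy'])/c['fy'],1]);o=-R.T@t
    return o+d*(z-o[2])/d[2]
def proj(n,p):
    c=calibration(n);E=np.array(c['extrinsics']);q=E[:3,:3]@np.array(p)+E[:3,3]
    return np.array([c['fx']*q[0]/q[2]+c['cx'],c['fy']*q[1]/q[2]+c['cy']])
E
python3 - <<'E'
from h import *
shot('top','t0');shot('side','s0')
for n in('top','side'):
    c=calibration(n);E=np.array(c['extrinsics']);print(n,c['fx'],c['cx'],c['cy'],-E[:3,:3].T@E[:3,3],E[:3,:3].round(2).tolist())
s=readout.read_state();print(s)
E
```

```text
top 466.54146926476136 320.9101382446419 237.1459329931956 [0.43427777 0.05008377 1.25299523] [[-0.02, -1.0, -0.01], [-1.0, 0.03, -0.08], [0.08, 0.0, -1.0]]
side 624.445073768649 319.0083204989882 244.64571050199876 [ 0.21973999 -1.38195181  0.90478813] [[0.97, -0.23, -0.02], [-0.13, -0.47, -0.88], [0.19, 0.85, -0.48]]
{'time': 0.1, 'joint_positions': array([-1.27262292,  0.33281086, -0.06471273,  1.46081951,  0.02158588,
        1.34986879, -0.0885287 ]), 'joint_vel': array([ 0.00066469, -0.00080517,  0.0009324 , -0.00124008,  0.00050857,
        0.00106213, -0.00105122]), 'joint_torque': array([ 7.46316691e-04, -6.24542570e+01,  2.39060837e-02, -3.90721142e+01,
       -6.16280548e-02,  3.64102155e-02,  5.12208226e-05]), 'ee_pos': array([0.19695651, 0.59283583, 0.2358502 ]), 'eef_rot': array([ 1.59700594e-01,  9.87165312e-01, -6.00629345e-04, -7.98907341e-05]), 'ft_force': array([ 0.39488787, -0.49876237, -0.07603519]), 'torque': array([-0.01266593,  0.03811312,  0.00804697]), 'width': 0.08711731153951835}
```

View pics/t0.png

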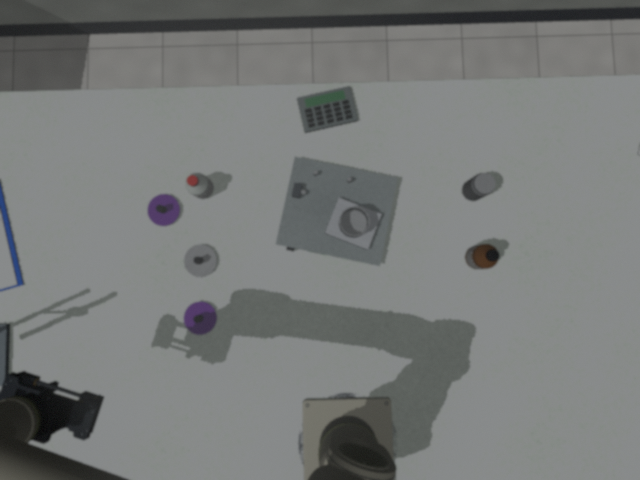

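View pics/s0.png

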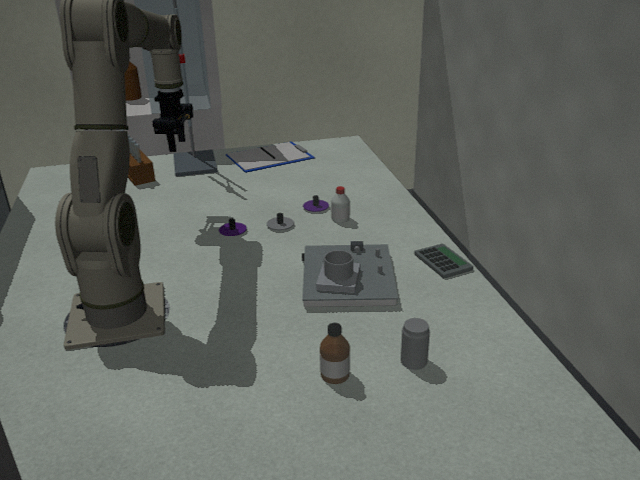

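Cover candidates in the top view: grey (201,260), purple (164,210) and purple (200,317). I choose the grey one. The dowels are at (318,173) and (351,180), the stop block at about (299,190), and the carrier at about (355,222). Next, a close crop.

```bash
python3 - <<'E'
from h import *
im=cv2.imread('pics/t0_full.png')
a=cv2.resize(im[145:275,270:410],None,fx=5.7,fy=5.7*0.8,interpolation=cv2.INTER_CUBIC)
a=cv2.resize(im[150:270,270:410],None,fx=5,fy=5,interpolation=cv2.INTER_CUBIC)
cv2.imwrite('pics/c1.png',cv2.convertScaleAbs(a,alpha=1.5))
b=cv2.resize(im[230:290,160:240],None,fx=8,fy=8,interpolation=cv2.INTER_CUBIC)
cv2.imwrite('pics/c2.png',cv2.convertScaleAbs(b,alpha=1.5))
E
```

```text
(no output)
```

View pics/c1.png

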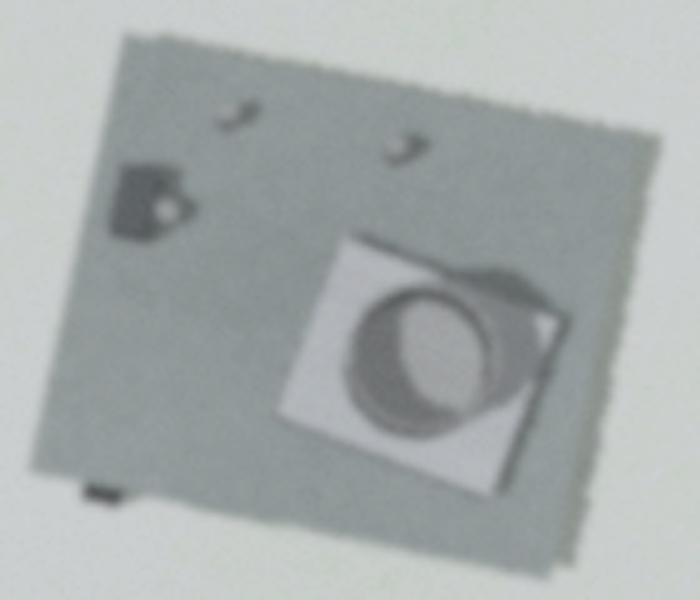

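View pics/c2.png

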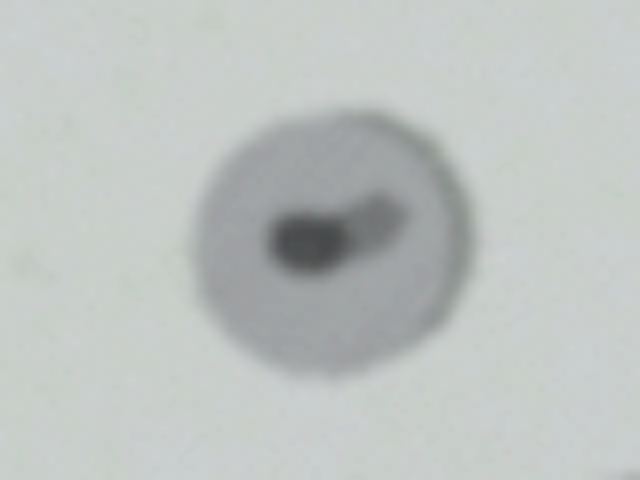

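```bash
cat > est.py <<'E'
from h import *
from scipy.optimize import least_squares
def fit(n,pts,x0):
    f=lambda p:np.concatenate([proj(n,[p[0]+np.cos(p[2])*a-np.sin(p[2])*b,p[1]+np.sin(p[2])*a+np.cos(p[2])*b,z])-uv for (a,b,z),uv in pts])
    r=least_squares(f,x0,loss='soft_l1');return r.x,r.fun.reshape(-1,2).round(1).tolist()
E
python3 - <<'E'
from est import *
o=lambda x,y:np.array([270+x/5-.4,150+y/5-.4])
st,res=fit('top',[((.12,.14,.03),o(125,33)),((-.12,.14,.03),o(30,470)),((-.12,-.14,.03),o(552,578)),((.085,-.015,.052),o(400,148)),((.085,.075,.052),o(234,115)),((.029,.09,.045),o(168,210))],[.65,.05,-.2])
print('stirrer',st,res)
ca,res=fit('top',[((.05,.06,.05),o(350,235)),((-.05,.06,.05),o(277,412)),((-.05,-.06,.05),o(497,497)),((.05,-.06,.05),o(570,318)),((0,0,.098),o(420,362))],[.6,.0,-.3])
print('carrier',ca,res)
c,s=np.cos(st[2]),np.sin(st[2]);R=np.array([[c,-s],[s,c]])
print('home',st[:2]+R@[.029,.03],'carrier in home frame',R.T@(ca[:2]-st[:2])-[.029,.03],ca[2]-st[2])
q=lambda x,y:np.array([160+x/8-.44,230+y/8-.44])
print('cover disc',back('top',q(328,241),.010),'knob top',back('top',q(300,242),.042),'knobtop proj of disc',)
print(proj('side',list(back('top',q(328,241),.01)[:2])+[.042]))
E
```

```text
stirrer [ 0.60493687  0.01088883 -0.23186201] [[0.0, -0.1], [-0.1, 0.3], [0.0, 0.6], [-0.2, -0.4], [-0.8, -0.8], [2.4, 0.3]]
carrier [ 0.56849467 -0.03184085 -0.40214118] [[-0.1, 0.1], [0.4, 0.2], [-0.4, 0.3], [-1.1, 0.3], [1.6, -1.3]]
home [0.64005454 0.03342212] carrier in home frame [-0.05464815 -0.0799603 ] -0.1702791705420165
cover disc [0.48462333 0.37729319 0.01      ] knob top [0.48323093 0.37797575 0.042     ] knobtop proj of disc
[278.66317542 213.92362753]
```

Grey cover confirmed: it has a grey disc with a black knob, at about (0.484, 0.377). In the home frame the carrier is at (-55, -80) mm, yaw -0.17. I'll close the fingers, turn them to the stirrer axes and go behind the carrier's -y end.

Emit:
apply_moves(deltas=[{"translation": [0.022,-0.044,0],"turn": [0,0,-0.148],"hand": 0},{"translation": [0.022,-0.044,0],"turn": [0,0,-0.148],"hand": 0},{"translation": [0.022,-0.044,0],"turn": [0,0,-0.148],"hand": 0},{"translation": [0.022,-0.044,0],"turn": [0,0,-0.148],"hand": 0},{"translation": [0.022,-0.044,0],"turn": [0,0,-0.148],"hand": 0}], newtons=20)

```text
time: 0.6
ee_pos: [0.3026, 0.3707, 0.2314]
eef_rot: [0.508, 0.861, -0.002, -0.003]
ft_force: [1.1, -0.2, -0.6]
width: 0.0552
```

Emit:
apply_moves(deltas=[{"translation": [0.022,-0.044,0],"turn": [0,0,-0.148],"hand": 0},{"translation": [0.022,-0.044,0],"turn": [0,0,-0.148],"hand": 0},{"translation": [0.022,-0.044,0],"turn": [0,0,-0.148],"hand": 0},{"translation": [0.022,-0.044,0],"turn": [0,0,-0.148],"hand": 0},{"translation": [0.022,-0.044,0],"turn": [0,0,-0.148],"hand": 0}])

```text
time: 1.1
ee_pos: [0.4116, 0.1459, 0.2307]
eef_rot: [0.788, 0.615, -0.001, -0.004]
ft_force: [1.1, 0.9, -1.1]
width: 0.015
```

Emit:
apply_moves(deltas=[{"translation": [0.022,-0.044,0],"turn": [0,0,0.014],"hand": 0},{"translation": [0.022,-0.044,0],"turn": [0,0,0],"hand": 0},{"translation": [0.022,-0.044,0],"turn": [0,0,0],"hand": 0},{"translation": [0.022,-0.044,0],"turn": [0,0,0],"hand": 0},{"translation": [0.022,-0.044,0],"turn": [0,0,0],"hand": 0}])

```text
time: 1.6
ee_pos: [0.5207, -0.079, 0.231]
eef_rot: [0.786, 0.619, 0.0, -0.004]
ft_force: [1.7, 1.0, -0.9]
width: 0.0006
```

Emit:
apply_moves(deltas=[{"translation": [0.01,-0.022,0],"turn": [0,0,0],"hand": 0},{"translation": [0.01,-0.023,0],"turn": [0,0,0],"hand": 0},{"translation": [0,0,0],"turn": [0,0,0],"hand": 0}])

```text
time: 1.9
ee_pos: [0.5415, -0.1335, 0.2303]
eef_rot: [0.788, 0.615, -0.002, -0.003]
ft_force: [-0.6, 0.4, -0.2]
width: 0.0005
```

```bash
cat >> h.py <<'E'
from scipy.spatial.transform import Rotation as Ro
H=np.array([.640,.0334]);psi=-.232;c_,s_=np.cos(psi),np.sin(psi);RH=np.array([[c_,-s_],[s_,c_]])
def st():
    s=readout.read_state();R=Ro.from_quat(s['eef_rot']).as_matrix();p=s['ee_pos']
    print('t',s['time'],'p',p.round(4),'home mm',(RH.T@(p[:2]-H)*1000).round(1),'jaw deg',np.degrees(np.arctan2(R[1,1],R[0,1])).round(2),'z axis',R[:,2].round(4),'F',s['ft_force'].round(1),'w',round(s['width'],4));return s
E
python3 -c "
from h import *
st()"
```

```text
t 1.9 p [ 0.5415 -0.1335  0.2303] home mm [ -57.4 -185.1] jaw deg -14.06 z axis [-0.0057  0.0024 -1.    ] F [-0.6  0.4 -0.2] w 0.0005
```

Emit:
apply_moves(deltas=[{"translation": [0,0,-0.044],"turn": [0,0,0.013],"hand": 0},{"translation": [0,0,-0.044],"turn": [0,0,0],"hand": 0},{"translation": [0,0,-0.044],"turn": [0,0,0],"hand": 0},{"translation": [0,0,-0.04],"turn": [0,0,0],"hand": 0},{"translation": [0,0,0],"turn": [0,0,0],"hand": 0}])

```text
time: 2.4
ee_pos: [0.5406, -0.1314, 0.0533]
eef_rot: [0.784, 0.621, -0.001, -0.003]
ft_force: [-0.7, 0.1, 0.3]
width: 0.0005
```

```bash
python3 -c "
from h import *
st();shot('side','s1',(260,200,440,335),4.4)"
```

```text
t 2.4 p [ 0.5406 -0.1314  0.0533] home mm [ -58.9 -183.2] jaw deg -13.26 z axis [-0.0041  0.0036 -1.    ] F [-0.7  0.1  0.3] w 0.0005
```

View pics/s1.png

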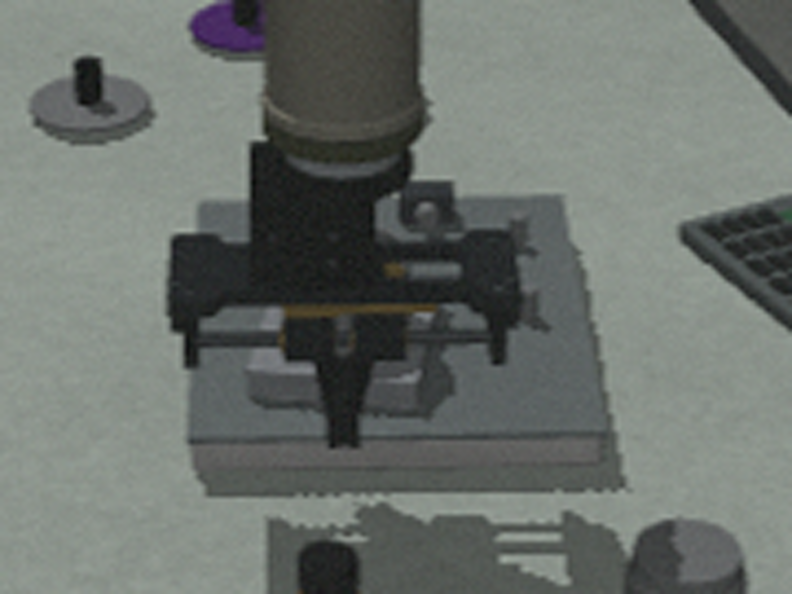

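The fingertips (crop 345,440) are clear of the carrier's near end, at its middle. Two feet hang below the gripper's body at its ends, so the body's thin side should face the dish. I'll push along home +y.

Emit:
apply_moves(deltas=[{"translation": [0.002,0.0078,0],"turn": [0,0,0],"hand": 0},{"translation": [0.002,0.0078,0],"turn": [0,0,0],"hand": 0},{"translation": [0.002,0.0078,0],"turn": [0,0,0],"hand": 0},{"translation": [0.002,0.0078,0],"turn": [0,0,0],"hand": 0},{"translation": [0.002,0.0078,0],"turn": [0,0,0],"hand": 0}])

```text
time: 2.95
ee_pos: [0.5576, -0.0902, 0.0644]
eef_rot: [0.784, 0.621, 0.005, 0.002]
ft_force: [-1.0, -2.2, 4.1]
width: 0.0005
```

Emit:
apply_moves(deltas=[{"translation": [0.0018,0.0078,0],"turn": [0,0,0],"hand": 0},{"translation": [0.0018,0.0078,0],"turn": [0,0,0],"hand": 0},{"translation": [0.0018,0.0078,0],"turn": [0,0,0],"hand": 0},{"translation": [0.0018,0.0078,0],"turn": [0,0,0],"hand": 0}])

```text
time: 3.35
ee_pos: [0.5657, -0.0562, 0.0651]
eef_rot: [0.784, 0.621, 0.005, 0.002]
ft_force: [-1.0, -1.6, 1.0]
width: 0.0003
```

```bash
python3 -c "
from h import *
st();shot('top','t2',(260,140,420,260),5)"
```

```text
t 3.35 p [ 0.5657 -0.0562  0.0651] home mm [ -51.7 -104.3] jaw deg -13.26 z axis [ 0.0111  0.0032 -0.9999] F [-1.  -1.6  1. ] w 0.0003
```

View pics/t2.png

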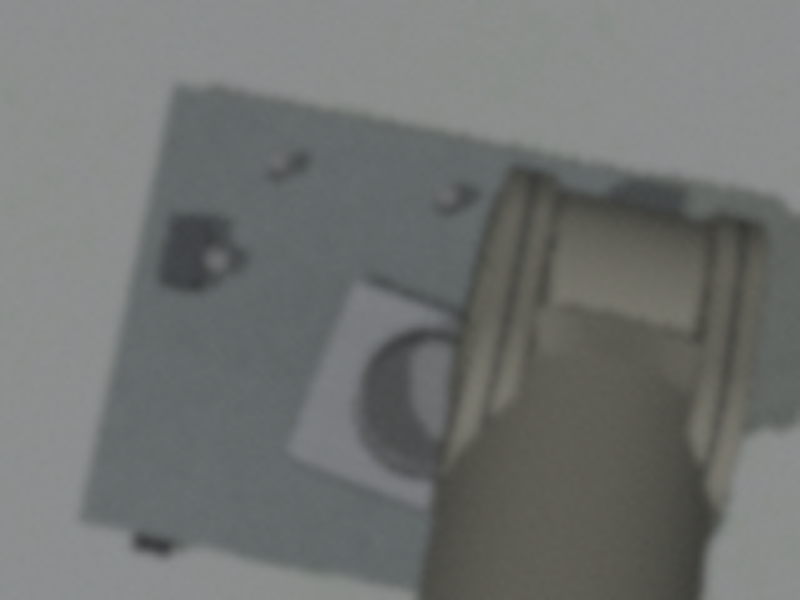

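The fingertips rode up onto the plate: TCP z went from 53 to 65 mm. They now bear on the dish's foot, and the carrier has slid about 22 mm without turning (plate corners at crop 358,280 and 288,450). Pushing low on the dish, through the centre of mass, doesn't tip or turn it. I'll keep that contact just clear of the plate and let the dowels set the yaw.

Emit:
apply_moves(deltas=[{"translation": [0,0,0.003],"turn": [0,-0.008,0],"hand": 0},{"translation": [0.0014,0.007,0],"turn": [0,0,0],"hand": 0},{"translation": [0.0014,0.007,0],"turn": [0,0,0],"hand": 0},{"translation": [0.0014,0.007,0],"turn": [0,0,0],"hand": 0}])

```text
time: 3.8
ee_pos: [0.57, -0.0337, 0.068]
eef_rot: [0.784, 0.62, 0.008, 0.005]
ft_force: [0.2, -1.5, 0.3]
width: 0.0005
```

```bash
python3 -c "
from h import *
st()"
```

```text
t 3.8 p [ 0.57   -0.0337  0.068 ] home mm [-52.7 -81.4] jaw deg -13.31 z axis [ 0.0192  0.0029 -0.9998] F [ 0.2 -1.5  0.3] w 0.0005
```

Emit:
apply_moves(deltas=[{"translation": [0.0014,0.007,0],"turn": [0,0.01,0],"hand": 0},{"translation": [0.0014,0.007,0],"turn": [0,0.009,0],"hand": 0},{"translation": [0.0014,0.007,0],"turn": [0,0,0],"hand": 0},{"translation": [0.001,0.0055,0],"turn": [0,0,0],"hand": 0}])

```text
time: 4.2
ee_pos: [0.5759, -0.0043, 0.068]
eef_rot: [0.784, 0.621, 0.0, -0.002]
ft_force: [-0.3, -3.5, 1.1]
width: 0.0002
```

```bash
python3 -c "
from h import *
st()"
```

```text
t 4.2 p [ 0.5759 -0.0043  0.068 ] home mm [-53.8 -51.4] jaw deg -13.26 z axis [-0.0016  0.0028 -1.    ] F [-0.3 -3.5  1.1] w 0.0002
```

Emit:
apply_moves(deltas=[{"translation": [-0.0023,-0.0097,0.0],"turn": [0,0,0],"hand": 0},{"translation": [-0.0023,-0.0097,0.01],"turn": [0,0,0.143],"hand": 0},{"translation": [0,0,0.04],"turn": [0,0,0.143],"hand": 0},{"translation": [0,0,0.045],"turn": [0,0,0.143],"hand": 0},{"translation": [-0.008,0.012,0],"turn": [0,0,0.143],"hand": 0}])

```text
time: 4.7
ee_pos: [0.5614, -0.0138, 0.1646]
eef_rot: [0.57, 0.822, -0.003, -0.002]
ft_force: [0.0, -0.7, -0.8]
width: 0.0004
```

Emit:
apply_moves(deltas=[{"translation": [-0.01,0.014,0.0],"turn": [0,0,0.143],"hand": 0},{"translation": [-0.01,0.014,0.0],"turn": [0,0,0.143],"hand": 0},{"translation": [-0.01,0.014,0],"turn": [0,0,0.143],"hand": 0},{"translation": [-0.01,0.014,0],"turn": [0,0,0.143],"hand": 0},{"translation": [-0.008,0.015,0],"turn": [0,0,0.143],"hand": 0}])

```text
time: 5.2
ee_pos: [0.5114, 0.0559, 0.1665]
eef_rot: [0.234, 0.972, -0.001, -0.0]
ft_force: [0.7, 0.5, 0.1]
width: 0.0003
```

Emit:
apply_moves(deltas=[{"translation": [0,0,0.0],"turn": [0,0,0.143],"hand": 0},{"translation": [0,0,0.0],"turn": [0,0,0.141],"hand": 0}])

```text
time: 5.4
ee_pos: [0.5099, 0.0576, 0.1665]
eef_rot: [0.086, 0.996, 0.0, -0.0]
ft_force: [-0.8, -0.8, -0.2]
width: 0.0004
```

```bash
python3 -c "
from h import *
st()"
```

```text
t 5.4 p [0.5099 0.0576 0.1665] home mm [-132.2   -6.3] jaw deg 80.14 z axis [-5.e-04  8.e-04 -1.e+00] F [-0.8 -0.8 -0.2] w 0.0004
```

Emit:
apply_moves(deltas=[{"translation": [0,0,-0.035],"turn": [0,0,-0.06],"hand": 0},{"translation": [0,0,-0.035],"turn": [0,0,0],"hand": 0},{"translation": [0,0,-0.0285],"turn": [0,0,0],"hand": 0},{"translation": [0,0.002,0],"turn": [0,0,0],"hand": 0}])

```text
time: 5.8
ee_pos: [0.5099, 0.0581, 0.0666]
eef_rot: [0.114, 0.993, 0.002, 0.001]
ft_force: [-0.5, 0.7, -0.1]
width: 0.0002
```

Emit:
apply_moves(deltas=[{"translation": [0.0073,-0.0017,0],"turn": [0,0,0],"hand": 0},{"translation": [0.0073,-0.0017,0],"turn": [0,0,0],"hand": 0},{"translation": [0.0073,-0.0017,0],"turn": [0,0,0],"hand": 0},{"translation": [0.0073,-0.0017,0],"turn": [0,0,0],"hand": 0},{"translation": [0.0073,-0.0017,0],"turn": [0,0,0],"hand": 0}])

```text
time: 6.3
ee_pos: [0.5511, 0.0492, 0.0715]
eef_rot: [0.114, 0.993, 0.004, 0.003]
ft_force: [-1.1, 0.5, -2.5]
width: 0.0003
```

```bash
python3 -c "
from h import *
st()"
```

```text
t 6.3 p [0.5511 0.0492 0.0715] home mm [-90.2  -5. ] jaw deg 76.91 z axis [ 0.0076  0.0064 -1.    ] F [-1.1  0.5 -2.5] w 0.0003
```

Emit:
apply_moves(deltas=[{"translation": [0.0065,-0.0015,-0.001],"turn": [0,0,0],"hand": 0},{"translation": [0.0065,-0.0015,-0.001],"turn": [0,0,0],"hand": 0},{"translation": [0.0065,-0.0015,-0.001],"turn": [0,0,0],"hand": 0},{"translation": [0.0065,-0.0015,0],"turn": [0,0,0],"hand": 0}])

```text
time: 6.7
ee_pos: [0.5791, 0.0433, 0.0688]
eef_rot: [0.114, 0.993, 0.004, 0.003]
ft_force: [-4.0, 0.9, 2.3]
width: 0.0003
```

```bash
python3 -c "
from h import *
st();shot('side','s2',(270,210,430,330),5)"
```

```text
t 6.7 p [0.5791 0.0433 0.0688] home mm [-61.5  -4.4] jaw deg 76.94 z axis [ 0.0063  0.0073 -1.    ] F [-4.   0.9  2.3] w 0.0003
```

View pics/s2.png

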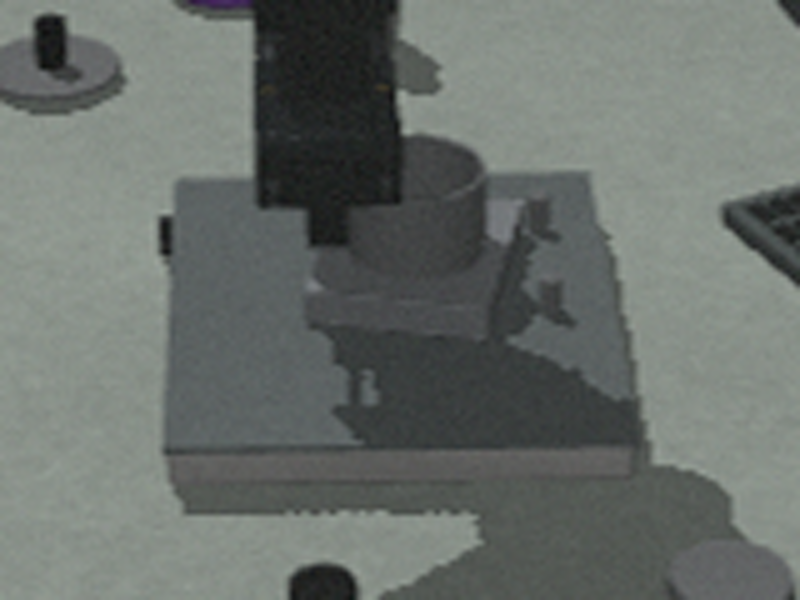

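The carrier is flat and turned clockwise, with its far corner (crop 525,205) almost at dowel_b. I'll push on gently.

Emit:
apply_moves(deltas=[{"translation": [0.004,-0.001,0],"turn": [0,0,0],"hand": 0},{"translation": [0.004,-0.001,0],"turn": [0,0,0],"hand": 0},{"translation": [0.003,-0.0007,0],"turn": [0,0,0],"hand": 0}])

```text
time: 7.05
ee_pos: [0.5836, 0.0414, 0.0678]
eef_rot: [0.113, 0.994, 0.004, -0.006]
ft_force: [-19.6, 1.7, 13.9]
width: 0.0002
```

Emit:
apply_moves(deltas=[{"translation": [0.003,-0.0007,0],"turn": [0,0,0],"hand": 0},{"translation": [0.003,-0.0007,0],"turn": [0,0,0],"hand": 0}])

```text
time: 7.25
ee_pos: [0.5835, 0.0411, 0.0674]
eef_rot: [0.113, 0.994, 0.004, -0.014]
ft_force: [-21.3, 2.4, 15.7]
width: 0.0006
```

```bash
python3 -c "
from h import *
st()"
```

```text
t 7.25 p [0.5835 0.0411 0.0674] home mm [-56.8  -5.5] jaw deg 77.04 z axis [-0.0266  0.0111 -0.9996] F [-21.3   2.4  15.7] w 0.0006
```

Emit:
apply_moves(deltas=[{"translation": [-0.01,0.0023,0],"turn": [0,0.0,0],"hand": 0},{"translation": [-0.01,0.0023,0.005],"turn": [0,-0.026,0],"hand": 0},{"translation": [-0.03,0.007,0.04],"turn": [0,0,0],"hand": 0},{"translation": [-0.04,0.01,0.04],"turn": [0,0,0],"hand": 0},{"translation": [-0.03,0.01,0],"turn": [0,0,0],"hand": 0}])

```text
time: 7.75
ee_pos: [0.4677, 0.0698, 0.149]
eef_rot: [0.115, 0.993, 0.004, 0.001]
ft_force: [0.1, -0.4, -0.9]
width: 0.0003
```

```bash
python3 - <<'E'
from h import *
st();shot('top','t3');shot('side','s3')
a=cv2.imread('pics/t3_full.png')[150:260,275:405];b=cv2.imread('pics/s3_full.png')[225:325,285:415]
r=lambda a,h:cv2.convertScaleAbs(cv2.resize(a,(int(a.shape[1]*h),int(a.shape[0]*h)),interpolation=cv2.INTER_CUBIC),alpha=1.4)
cv2.imwrite('pics/m3.png',r(a,5)[:,:]);cv2.imwrite('pics/m3s.png',r(b,6))
E
```

```text
t 7.75 p [0.4677 0.0698 0.149 ] home mm [-176.1   -4.2] jaw deg 76.84 z axis [ 0.0031  0.0078 -1.    ] F [ 0.1 -0.4 -0.9] w 0.0003
```

View pics/m3.png

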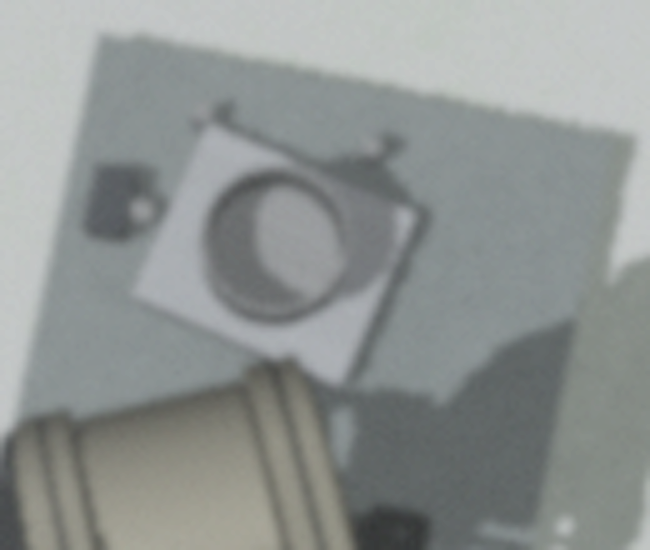

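The plate's far corner (crop 210,120) bears on dowel_b and the carrier is still clockwise. Pushing the dish straight on jams here because of friction at the finger. I'll fit the pose, then hold the dish lightly with the jaws, pressing slightly down so it cannot lift, and turn and slide it home.

```bash
python3 - <<'E'
from est import *
o=lambda x,y:np.array([275+x/5-.4,150+y/5-.4])
ca,res=fit('top',[((.05,.06,.05),o(209,122)),((-.05,.06,.05),o(134,292)),((-.05,-.06,.05),o(350,385)),((.05,-.06,.05),o(427,213)),((0,0,.098),o(273,246))],[.6,.0,-.4])
print('carrier',ca,res,'home mm',RH.T@(ca[:2]-H)*1000,ca[2]-psi)
print('rim',back('top',o(273,246),.098))
E
```

```text
carrier [ 0.62883574  0.02800416 -0.43373558] [[0.4, 0.0], [0.1, 0.8], [-0.7, 0.4], [-1.0, -0.2], [1.3, -1.5]] home mm [-9.62452134 -7.81821088] -0.2017355838736685
rim [0.62518137 0.03147495 0.098     ]
```

Emit:
apply_moves(deltas=[{"translation": [0.0324,-0.008,0],"turn": [0,0,-0.05],"hand": 0.087},{"translation": [0.0324,-0.008,0],"turn": [0,0,-0.05],"hand": 0.087},{"translation": [0.0324,-0.008,0],"turn": [0,0,-0.05],"hand": 0.087},{"translation": [0.0324,-0.008,0],"turn": [0,0,-0.05],"hand": 0.087},{"translation": [0.0324,-0.008,0],"turn": [0,0,0],"hand": 0.087}])

```text
time: 8.35
ee_pos: [0.6319, 0.031, 0.1468]
eef_rot: [0.213, 0.977, 0.006, 0.002]
ft_force: [-0.7, 0.8, 0.9]
width: 0.0327
```

Emit:
apply_moves(deltas=[{"translation": [0,0,0],"turn": [0,0,0],"hand": 0.087},{"translation": [0,0,0],"turn": [0,0,0],"hand": 0.087},{"translation": [0,0,0],"turn": [0,0,0],"hand": 0.087},{"translation": [0,0,0],"turn": [0,0,0],"hand": 0.087}])

```text
time: 8.75
ee_pos: [0.6349, 0.0281, 0.1444]
eef_rot: [0.214, 0.977, 0.004, 0.003]
ft_force: [-0.7, 0.4, 0.3]
width: 0.0642
```

```bash
python3 -c "
from h import *
st()"
```

```text
t 8.75 p [0.6349 0.0281 0.1444] home mm [-3.8 -6.3] jaw deg 65.31 z axis [ 0.0075  0.0067 -0.9999] F [-0.7  0.4  0.3] w 0.0642
```

Emit:
apply_moves(deltas=[{"translation": [-0.0053,0.0013,0],"turn": [-0.0067,0.0075,0],"hand": 0.087},{"translation": [0,0,0],"turn": [0,0,0],"hand": 0.087},{"translation": [0,0,0],"turn": [0,0,0],"hand": 0.087},{"translation": [0,0,0],"turn": [0,0,0],"hand": 0.087}])

```text
time: 9.15
ee_pos: [0.628, 0.0309, 0.1454]
eef_rot: [0.213, 0.977, 0.001, 0.0]
ft_force: [-0.6, -0.1, -0.5]
width: 0.086
```

```bash
python3 -c "
from h import *
st()
shot('side','s4',(285,190,415,290),6)"
```

```text
t 9.15 p [0.628  0.0309 0.1454] home mm [-11.1  -5.2] jaw deg 65.41 z axis [ 3.0e-04  1.1e-03 -1.0e+00] F [-0.6 -0.1 -0.5] w 0.086
```

View pics/s4.png

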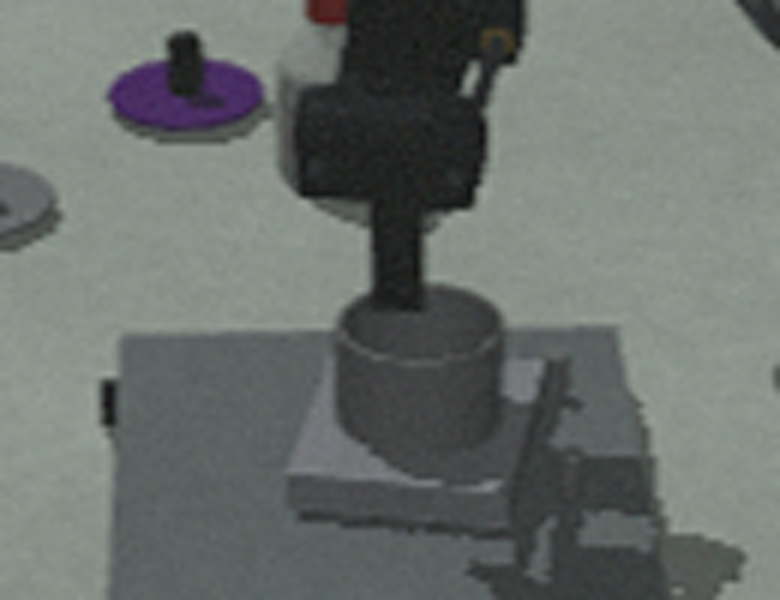

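The side crop shows the rim ellipse centred at about (420,323) and the near fingertip at (398,308). I'll compute the dish centre from that.

```bash
python3 -c "
from h import *
p=back('side',(285+420/6-.4,190+323/6-.4),.098);print(p,RH.T@(p[:2]-H)*1000)
p=back('top',(275+273/5-.4,150+246/5-.4),.098);print(p,RH.T@(p[:2]-H)*1000)"
```

```text
[0.6330988  0.03002076 0.098     ] [-5.93933874 -4.87545535]
[0.62518137 0.03147495 0.098     ] [-13.97899876  -5.28063633]
```

Emit:
apply_moves(deltas=[{"translation": [0.001,0,-0.03],"turn": [0,0,0],"hand": 0.087},{"translation": [0,0,-0.025],"turn": [0,0,0],"hand": 0.087},{"translation": [0,0,-0.015],"turn": [0,0,0],"hand": 0.087},{"translation": [0,0,0],"turn": [0,0,0],"hand": 0.087}])

```text
time: 9.6
ee_pos: [0.6299, 0.031, 0.0747]
eef_rot: [0.213, 0.977, 0.001, 0.002]
ft_force: [-0.5, 0.2, 0.2]
width: 0.0868
```

```bash
python3 -c "
from h import *
st()"
```

```text
t 9.6 p [0.6299 0.031  0.0747] home mm [-9.3 -4.7] jaw deg 65.42 z axis [ 0.0036  0.0019 -1.    ] F [-0.5  0.2  0.2] w 0.0868
```

No contact. I'll close at 8 N.

Emit:
apply_moves(deltas=[{"translation": [0,0,0],"turn": [0,0,0],"hand": 0.07},{"translation": [0,0,0],"turn": [0,0,0],"hand": 0.07},{"translation": [0,0,0],"turn": [0,0,0],"hand": 0.07}], newtons=8)

```text
time: 9.9
ee_pos: [0.6307, 0.0305, 0.0767]
eef_rot: [0.213, 0.977, 0.001, 0.002]
ft_force: [-0.8, -1.3, -3.2]
width: 0.0747
```

```bash
python3 -c "
from h import *
st()"
```

```text
t 9.9 p [0.6307 0.0305 0.0767] home mm [-8.4 -4.9] jaw deg 65.4 z axis [ 0.0049  0.0016 -1.    ] F [-0.8 -1.3 -3.2] w 0.0747
```

Emit:
apply_moves(deltas=[{"translation": [-0.001,0.0,-0.003],"turn": [0,0,0.03],"hand": 0.07}])

```text
time: 10.0
ee_pos: [0.6308, 0.0304, 0.0754]
eef_rot: [0.198, 0.98, 0.002, 0.004]
ft_force: [0.2, 0.3, 10.3]
width: 0.0749
```

Emit:
apply_moves(deltas=[{"translation": [-0.001,0.0,-0.001],"turn": [0,0,0.05],"hand": 0.07}])

```text
time: 10.1
ee_pos: [0.6304, 0.0305, 0.0753]
eef_rot: [0.173, 0.985, 0.002, 0.004]
ft_force: [-1.1, -0.0, -0.5]
width: 0.0751
```

```bash
python3 -c "
from h import *
st()"
```

```text
t 10.1 p [0.6304 0.0305 0.0753] home mm [-8.6 -5.1] jaw deg 70.13 z axis [ 0.0092  0.0029 -1.    ] F [-1.1 -0.  -0.5] w 0.0751
```

Emit:
apply_moves(deltas=[{"translation": [-0.0005,0.0,-0.001],"turn": [0,0.004,0.04],"hand": 0.07},{"translation": [0,0.0,-0.001],"turn": [0,0.004,0.04],"hand": 0.07},{"translation": [0,0.0,-0.001],"turn": [0,0,0.04],"hand": 0.07}])

```text
time: 10.4
ee_pos: [0.6313, 0.0304, 0.0753]
eef_rot: [0.109, 0.994, 0.003, 0.002]
ft_force: [-2.1, -0.3, 4.6]
width: 0.075
```

```bash
python3 -c "
from h import *
st()"
```

```text
t 10.4 p [0.6313 0.0304 0.0753] home mm [-7.8 -4.9] jaw deg 77.48 z axis [ 0.0046  0.0046 -1.    ] F [-2.1 -0.3  4.6] w 0.075
```

Emit:
apply_moves(deltas=[{"translation": [0.002,-0.0005,-0.001],"turn": [0,0,-0.01],"hand": 0.07},{"translation": [0.002,-0.0005,-0.001],"turn": [0,0,0],"hand": 0.07},{"translation": [0.002,-0.0005,-0.001],"turn": [0,0,0],"hand": 0.07}])

```text
time: 10.7
ee_pos: [0.6371, 0.0297, 0.0751]
eef_rot: [0.113, 0.994, 0.004, 0.002]
ft_force: [-6.6, 0.0, 8.5]
width: 0.0751
```

Emit:
apply_moves(deltas=[{"translation": [0.002,-0.0005,-0.001],"turn": [0,0,0],"hand": 0.07},{"translation": [0.002,-0.0005,-0.001],"turn": [0,0,0],"hand": 0.07}])

```text
time: 10.9
ee_pos: [0.6403, 0.0293, 0.0748]
eef_rot: [0.113, 0.994, 0.004, 0.001]
ft_force: [-9.9, -0.0, 8.7]
width: 0.0748
```

```bash
python3 -c "
from h import *
st()"
```

```text
t 10.9 p [0.6403 0.0293 0.0748] home mm [ 1.2 -4. ] jaw deg 77.07 z axis [ 0.0025  0.0082 -1.    ] F [-9.9 -0.   8.7] w 0.0748
```

Emit:
apply_moves(deltas=[{"translation": [0.001,0.002,0],"turn": [0,0,0],"hand": 0.07},{"translation": [0.001,0.002,-0.0005],"turn": [0,0,0],"hand": 0.07}])

```text
time: 11.1
ee_pos: [0.6411, 0.0312, 0.0748]
eef_rot: [0.113, 0.994, 0.003, -0.0]
ft_force: [-6.4, -5.5, 5.5]
width: 0.0749
```

Emit:
apply_moves(deltas=[{"translation": [0.001,0.002,-0.0005],"turn": [0,0,0],"hand": 0.07},{"translation": [0.001,0.002,-0.0005],"turn": [0,0,0],"hand": 0.07}])

```text
time: 11.3
ee_pos: [0.6422, 0.0318, 0.0747]
eef_rot: [0.115, 0.993, 0.001, -0.001]
ft_force: [-6.9, -4.8, 6.6]
width: 0.0745
```

```bash
python3 -c "
from h import *
st()"
```

```text
t 11.3 p [0.6422 0.0318 0.0747] home mm [ 2.5 -1.1] jaw deg 76.82 z axis [-0.0023  0.0031 -1.    ] F [-6.9 -4.8  6.6] w 0.0745
```

Emit:
apply_moves(deltas=[{"translation": [0.0005,0.003,0],"turn": [0,0,0],"hand": 0.07},{"translation": [0.0005,0.003,0],"turn": [0,0,0],"hand": 0.07}])

```text
time: 11.5
ee_pos: [0.643, 0.0346, 0.0748]
eef_rot: [0.116, 0.993, -0.0, -0.001]
ft_force: [-3.5, -10.3, 0.7]
width: 0.0746
```

```bash
python3 -c "
from h import *
st()"
```

```text
t 11.5 p [0.643  0.0346 0.0748] home mm [2.6 1.8] jaw deg 76.68 z axis [-2.7e-03 -4.0e-04 -1.0e+00] F [ -3.5 -10.3   0.7] w 0.0746
```

Emit:
apply_moves(deltas=[{"translation": [0.0005,0.003,0],"turn": [0,0,0],"hand": 0.07},{"translation": [0.0005,0.003,0],"turn": [0,0,0],"hand": 0.07}])

```text
time: 11.7
ee_pos: [0.6437, 0.0346, 0.0751]
eef_rot: [0.118, 0.993, -0.004, -0.001]
ft_force: [-4.7, -9.0, 0.7]
width: 0.0746
```

```bash
python3 -c "
from h import *
st()"
```

```text
t 11.7 p [0.6437 0.0346 0.0751] home mm [3.3 2. ] jaw deg 76.44 z axis [-0.0034 -0.0073 -1.    ] F [-4.7 -9.   0.7] w 0.0746
```

The y advance stopped at 10 N against the end stop, and x is firm against the dowels. I'll release, rise and look.

Emit:
apply_moves(deltas=[{"translation": [0,0,0],"turn": [0,0,0],"hand": 0.087},{"translation": [0,0,0],"turn": [0,0,0],"hand": 0.087},{"translation": [0,0,0],"turn": [0,0,0],"hand": 0.087}])

```text
time: 12.0
ee_pos: [0.6448, 0.0354, 0.0758]
eef_rot: [0.118, 0.993, -0.003, 0.0]
ft_force: [-0.5, 0.5, 0.2]
width: 0.0859
```

```bash
python3 -c "
from h import *
st()"
```

```text
t 12.0 p [0.6448 0.0354 0.0758] home mm [4.3 3. ] jaw deg 76.46 z axis [-7.0e-04 -6.4e-03 -1.0e+00] F [-0.5  0.5  0.2] w 0.0859
```

Emit:
apply_moves(deltas=[{"translation": [0,0,0.02],"turn": [0,0,0],"hand": 0.087},{"translation": [0,0,0.04],"turn": [0,0,0],"hand": 0.087},{"translation": [0,0,0.04],"turn": [0,0,0],"hand": 0.087},{"translation": [-0.02,0.042,0],"turn": [0,0,0],"hand": 0.06},{"translation": [-0.02,0.042,0],"turn": [0,0,0],"hand": 0.06}])

```text
time: 12.5
ee_pos: [0.6058, 0.117, 0.1798]
eef_rot: [0.122, 0.993, -0.003, 0.001]
ft_force: [-0.2, 1.4, -0.5]
width: 0.0778
```

Emit:
apply_moves(deltas=[{"translation": [-0.02,0.042,0],"turn": [0,0,0],"hand": 0.06},{"translation": [-0.02,0.042,0],"turn": [0,0,0],"hand": 0.06},{"translation": [-0.02,0.042,0],"turn": [0,0,0],"hand": 0.06},{"translation": [-0.02,0.042,0],"turn": [0,0,0],"hand": 0.06}])

```text
time: 12.9
ee_pos: [0.523, 0.2928, 0.1828]
eef_rot: [0.122, 0.993, -0.0, 0.004]
ft_force: [0.3, 1.2, -0.5]
width: 0.0605
```

```bash
python3 - <<'E'
from h import *
st();shot('top','t5');shot('side','s5')
r=lambda a,w,h:cv2.convertScaleAbs(cv2.resize(a,(w,h),interpolation=cv2.INTER_CUBIC),alpha=1.4)
a=cv2.imread('pics/t5_full.png')[150:270,275:405];b=cv2.imread('pics/s5_full.png')[235:325,290:410]
cv2.imwrite('pics/m5.png',np.hstack([r(a,400,369)[:, :],np.zeros((369,0,3),np.uint8),cv2.copyMakeBorder(r(b,400,300),0,69,0,0,cv2.BORDER_CONSTANT)]))
a=cv2.resize(a[0:78,10:90],(800,780),interpolation=cv2.INTER_CUBIC)
E
```

```text
t 12.9 p [0.523  0.2928 0.1828] home mm [-173.5  225.6] jaw deg 76.03 z axis [ 0.0079 -0.0012 -1.    ] F [ 0.3  1.2 -0.5] w 0.0605
```

View pics/m5.png

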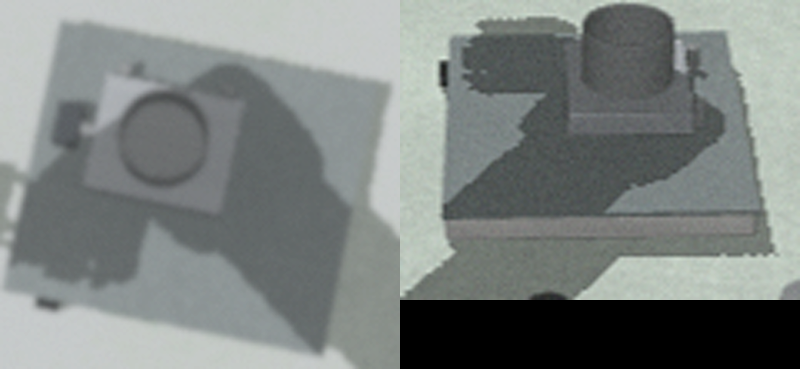

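The carrier sits square with the stirrer, its end at the stop (83,128) and its edge at the dowels (138,68). Checking with the fit.

```bash
python3 - <<'E'
from est import *
o=lambda x,y:np.array([275+x/3.077-.35,150+y/3.077-.35])
ca,res=fit('top',[((.05,.06,.05),o(107,74)),((-.05,.06,.05),o(84,183)),((-.05,-.06,.05),o(220,213)),((.05,-.06,.05),o(243,98)),((0,0,.098),o(163,139))],[.6,.0,-.4])
print('carrier',ca,res,'home mm',RH.T@(ca[:2]-H)*1000,ca[2]-psi)
p=back('top',o(163,139),.098);print('rim top',p,RH.T@(p[:2]-H)*1000)
# side: rim ellipse left 580 right 676 (x-400), rows 2..40
q=lambda x,y:np.array([290+(x-400)/3.333-.35,235+y/3.333-.35])
p=back('side',q(628,23),.098);print('rim side',p,RH.T@(p[:2]-H)*1000)
# enlarged crop around dowels/stop/edges for check
a=cv2.imread('pics/t5_full.png')[160:220,285:365]
a=cv2.convertScaleAbs(cv2.resize(a,(480,360),interpolation=cv2.INTER_CUBIC),alpha=2)
b=cv2.imread('pics/s5_full.png')[225:281,330:405]
b=cv2.convertScaleAbs(cv2.resize(b,(480,360),interpolation=cv2.INTER_CUBIC)[:,160:],alpha=2)
cv2.imwrite('pics/m6.png',np.hstack([a,b]))
E
```

```text
carrier [ 0.64048008  0.03444035 -0.22325059] [[-0.5, -0.6], [-0.7, 1.1], [0.4, 0.3], [0.3, 0.4], [0.2, -2.0]] home mm [0.22801095 1.12286161] 0.008749412655062544
rim top [0.63533205 0.03515345 0.098     ] [-4.94605048  0.63319766]
rim side [0.6450021  0.03771011 0.098     ] [3.87709005 5.34474293]
```

View pics/m6.png

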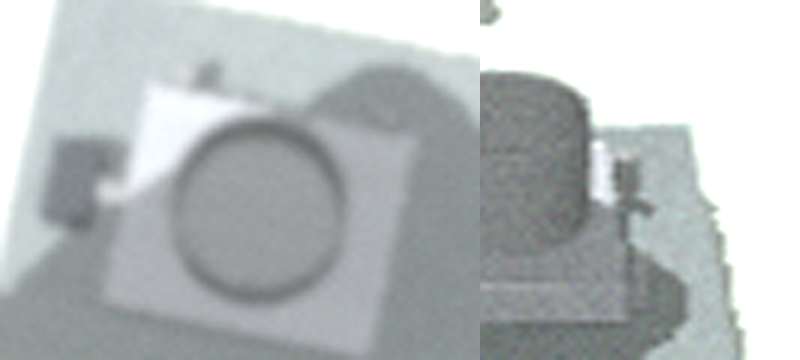

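The pictures look home, but x contact can't be resolved to a millimetre and my x reading included pad slip. I'll confirm with gentle closed-finger pushes on the dish.

Emit:
apply_moves(deltas=[{"translation": [0.008,-0.042,0],"turn": [0,0.008,0.011],"hand": 0},{"translation": [0.008,-0.042,0],"turn": [0,0,0],"hand": 0},{"translation": [0.008,-0.042,0],"turn": [0,0,0],"hand": 0},{"translation": [0.008,-0.042,0],"turn": [0,0,0],"hand": 0},{"translation": [0.008,-0.042,0],"turn": [0,0,0],"hand": 0}])

```text
time: 13.5
ee_pos: [0.5571, 0.0961, 0.1832]
eef_rot: [0.099, 0.995, 0.004, -0.001]
ft_force: [0.6, 0.3, -0.3]
width: 0.0282
```

Emit:
apply_moves(deltas=[{"translation": [0,-0.02,0],"turn": [0,0,0],"hand": 0},{"translation": [0,0,0],"turn": [0,0,0],"hand": 0}])

```text
time: 13.7
ee_pos: [0.5584, 0.0683, 0.1842]
eef_rot: [0.103, 0.995, 0.004, 0.0]
ft_force: [0.9, 0.3, -0.1]
width: 0.0115
```

```bash
python3 -c "
from h import *
st()"
```

```text
t 13.7 p [0.5584 0.0683 0.1842] home mm [-87.4  15.2] jaw deg 78.16 z axis [ 0.0017  0.0078 -1.    ] F [ 0.9  0.3 -0.1] w 0.0115
```

Emit:
apply_moves(deltas=[{"translation": [0.004,-0.0143,0],"turn": [-0.008,0,-0.025],"hand": 0},{"translation": [0,0,-0.04],"turn": [0,0,0],"hand": 0},{"translation": [0,0,-0.04],"turn": [0,0,0],"hand": 0},{"translation": [0,0,-0.033],"turn": [0,0,0],"hand": 0},{"translation": [0,0,0],"turn": [0,0,0],"hand": 0}])

```text
time: 14.2
ee_pos: [0.565, 0.0569, 0.07]
eef_rot: [0.115, 0.993, 0.001, 0.004]
ft_force: [-0.5, 0.4, 0.0]
width: 0.0003
```

```bash
python3 -c "
from h import *
st()"
```

```text
t 14.2 p [0.565  0.0569 0.07  ] home mm [-78.4   5.7] jaw deg 76.75 z axis [ 0.0082  0.0019 -1.    ] F [-0.5  0.4  0. ] w 0.0003
```

Emit:
apply_moves(deltas=[{"translation": [0.006,-0.0025,0],"turn": [0,0.008,0],"hand": 0},{"translation": [0.006,-0.002,0],"turn": [0,0,0],"hand": 0},{"translation": [0.006,-0.002,0],"turn": [0,0,0],"hand": 0},{"translation": [0.006,-0.0015,0],"turn": [0,0,0],"hand": 0}])

```text
time: 14.6
ee_pos: [0.5938, 0.0503, 0.0753]
eef_rot: [0.114, 0.993, 0.002, 0.002]
ft_force: [0.2, 0.5, 0.2]
width: 0.0006
```

Emit:
apply_moves(deltas=[{"translation": [0.003,-0.0007,0],"turn": [0,0,0],"hand": 0},{"translation": [0.003,-0.0007,0],"turn": [0,0,0],"hand": 0}])

```text
time: 14.8
ee_pos: [0.5955, 0.0494, 0.0755]
eef_rot: [0.115, 0.993, 0.002, -0.004]
ft_force: [-25.8, 4.6, 16.4]
width: 0.0005
```

```bash
python3 -c "
from h import *
st()"
```

```text
t 14.8 p [0.5955 0.0494 0.0755] home mm [-47.    5.4] jaw deg 76.84 z axis [-0.0075  0.0053 -1.    ] F [-25.8   4.6  16.4] w 0.0005
```

Emit:
apply_moves(deltas=[{"translation": [-0.0145,0.0035,0],"turn": [0,0,0],"hand": 0},{"translation": [0,0,0.045],"turn": [0,-0.007,0],"hand": 0},{"translation": [0,0,0.045],"turn": [0,0,-0.148],"hand": 0},{"translation": [0,-0.01,0],"turn": [0,0,-0.148],"hand": 0},{"translation": [0.005,-0.011,0],"turn": [0,0,-0.148],"hand": 0}])

```text
time: 15.3
ee_pos: [0.5861, 0.0328, 0.1716]
eef_rot: [0.334, 0.942, 0.005, -0.0]
ft_force: [-1.2, -0.0, -0.5]
width: 0.0002
```

Emit:
apply_moves(deltas=[{"translation": [0.007,-0.013,0],"turn": [0,0,-0.148],"hand": 0},{"translation": [0.007,-0.013,0],"turn": [0,0,-0.148],"hand": 0},{"translation": [0.007,-0.013,0],"turn": [0,0,-0.148],"hand": 0},{"translation": [0.007,-0.013,0],"turn": [0,0,-0.148],"hand": 0},{"translation": [0.007,-0.013,0],"turn": [0,0,-0.148],"hand": 0}])

```text
time: 15.8
ee_pos: [0.6256, -0.0346, 0.1776]
eef_rot: [0.656, 0.754, 0.008, 0.005]
ft_force: [0.9, 0.7, 0.1]
width: 0.0006
```

Emit:
apply_moves(deltas=[{"translation": [0,0,0],"turn": [0,0,-0.148],"hand": 0},{"translation": [0,0,0],"turn": [0,0,-0.148],"hand": 0}])

```text
time: 16.0
ee_pos: [0.6272, -0.0379, 0.1794]
eef_rot: [0.762, 0.647, 0.008, 0.008]
ft_force: [-0.2, 0.8, -1.2]
width: 0.0009
```

```bash
python3 -c "
from h import *
st()"
```

```text
t 16.0 p [ 0.6272 -0.0379  0.1794] home mm [  4.  -72.3] jaw deg -9.3 z axis [ 0.0215 -0.0021 -0.9998] F [-0.2  0.8 -1.2] w 0.0009
```

Emit:
apply_moves(deltas=[{"translation": [-0.0048,-0.003,0],"turn": [0,0.0215,-0.07],"hand": 0},{"translation": [0,0,-0.037],"turn": [0,0,0],"hand": 0},{"translation": [0,0,-0.037],"turn": [0,0,0],"hand": 0},{"translation": [0,0,-0.036],"turn": [0,0,0],"hand": 0},{"translation": [0,0,0],"turn": [0,0,0],"hand": 0}])

```text
time: 16.5
ee_pos: [0.6263, -0.0414, 0.0714]
eef_rot: [0.787, 0.617, 0.003, 0.004]
ft_force: [-0.5, -0.6, -0.2]
width: 0.0001
```

```bash
python3 -c "
from h import *
st()"
```

```text
t 16.5 p [ 0.6263 -0.0414  0.0714] home mm [  3.9 -75.9] jaw deg -13.79 z axis [ 0.0083 -0.0024 -1.    ] F [-0.5 -0.6 -0.2] w 0.0001
```

Emit:
apply_moves(deltas=[{"translation": [0.0008,0.006,-0.001],"turn": [0,0,0],"hand": 0},{"translation": [0.0008,0.006,-0.001],"turn": [0,0,0],"hand": 0},{"translation": [0.0008,0.006,-0.001],"turn": [0,0,0],"hand": 0},{"translation": [0.001,0.006,0],"turn": [0,0,0],"hand": 0}])

```text
time: 16.9
ee_pos: [0.6335, -0.0165, 0.0748]
eef_rot: [0.787, 0.617, 0.006, 0.006]
ft_force: [-0.1, 0.1, -0.0]
width: 0.0003
```

Emit:
apply_moves(deltas=[{"translation": [0.0007,0.003,0],"turn": [0,0,0],"hand": 0},{"translation": [0.0007,0.003,0],"turn": [0,0,0],"hand": 0}])

```text
time: 17.1
ee_pos: [0.6347, -0.0129, 0.0762]
eef_rot: [0.787, 0.616, 0.004, 0.007]
ft_force: [-7.4, -14.2, 1.4]
width: 0.0007
```

```bash
python3 -c "
from h import *
st()"
```

```text
t 17.1 p [ 0.6347 -0.0129  0.0762] home mm [  5.5 -46.3] jaw deg -13.88 z axis [ 0.0155 -0.0064 -0.9999] F [ -7.4 -14.2   1.4] w 0.0007
```

Firm at y: 14 N with no motion, so the carrier is home, with the dish centre at about (0.6408, 0.0348). Now to the cover.

Emit:
apply_moves(deltas=[{"translation": [-0.003,-0.0145,0],"turn": [0,0,0],"hand": 0},{"translation": [0,0,0.045],"turn": [-0.006,0.0155,0],"hand": 0},{"translation": [0,0,0.045],"turn": [0,0,0],"hand": 0},{"translation": [-0.007,0.02,0.01],"turn": [0,0,0],"hand": 0.06},{"translation": [-0.014,0.041,0],"turn": [0,0,0],"hand": 0.06}])

```text
time: 17.6
ee_pos: [0.6098, 0.0241, 0.1817]
eef_rot: [0.791, 0.612, -0.005, 0.007]
ft_force: [0.8, 0.2, 0.7]
width: 0.0101
```

Emit:
apply_moves(deltas=[{"translation": [-0.014,0.041,0],"turn": [0,0,0],"hand": 0.06},{"translation": [-0.014,0.041,0],"turn": [0,0,0],"hand": 0.06},{"translation": [-0.014,0.041,0],"turn": [0,0,0],"hand": 0.06},{"translation": [-0.014,0.041,0],"turn": [0,0,0],"hand": 0.06},{"translation": [-0.014,0.041,0],"turn": [0,0,0],"hand": 0.06}])

```text
time: 18.1
ee_pos: [0.5384, 0.232, 0.186]
eef_rot: [0.793, 0.609, -0.0, 0.007]
ft_force: [0.3, 1.0, -0.4]
width: 0.0486
```

Emit:
apply_moves(deltas=[{"translation": [-0.014,0.041,0],"turn": [0,0,0],"hand": 0.06},{"translation": [-0.014,0.041,0],"turn": [0,0,0],"hand": 0.06},{"translation": [0,0,0],"turn": [0,0,0],"hand": 0.06}])

```text
time: 18.4
ee_pos: [0.5061, 0.3234, 0.1873]
eef_rot: [0.791, 0.612, 0.001, 0.005]
ft_force: [-0.6, -0.0, -0.5]
width: 0.0593
```

```bash
python3 -c "
from h import *
st()"
```

```text
t 18.4 p [0.5061 0.3234 0.1873] home mm [-197.   251.4] jaw deg -14.5 z axis [ 0.0078 -0.0059 -1.    ] F [-0.6 -0.  -0.5] w 0.0593
```

Emit:
apply_moves(deltas=[{"translation": [-0.011,0.027,0],"turn": [0.006,0.008,0],"hand": 0.06},{"translation": [-0.011,0.027,0],"turn": [0,0,0],"hand": 0.06},{"translation": [0,0,-0.045],"turn": [0,0,0],"hand": 0.06},{"translation": [0,0,-0.045],"turn": [0,0,0],"hand": 0.06},{"translation": [0,0,0],"turn": [0,0,0],"hand": 0.06}])

```text
time: 18.9
ee_pos: [0.4847, 0.3799, 0.0987]
eef_rot: [0.79, 0.613, 0.004, -0.002]
ft_force: [-1.3, 0.1, -0.3]
width: 0.06
```

```bash
python3 -c "
from h import *
st()"
```

```text
t 18.9 p [0.4847 0.3799 0.0987] home mm [-230.8  301.5] jaw deg -14.38 z axis [ 0.0038  0.0068 -1.    ] F [-1.3  0.1 -0.3] w 0.06
```

Emit:
apply_moves(deltas=[{"translation": [-0.001,-0.002,-0.03],"turn": [-0.0068,0.0038,0],"hand": 0.06},{"translation": [0,0,-0.025],"turn": [0,0,0],"hand": 0.06},{"translation": [0,0,-0.012],"turn": [0,0,0],"hand": 0.06},{"translation": [0,0,0],"turn": [0,0,0],"hand": 0.06}])

```text
time: 19.3
ee_pos: [0.4882, 0.3776, 0.0376]
eef_rot: [0.791, 0.612, 0.003, -0.0]
ft_force: [-0.4, 0.6, -0.2]
width: 0.0601
```

```bash
python3 -c "
from h import *
st()"
```

```text
t 19.3 p [0.4882 0.3776 0.0376] home mm [-226.8  300.1] jaw deg -14.52 z axis [ 0.0051  0.0045 -1.    ] F [-0.4  0.6 -0.2] w 0.0601
```

Emit:
apply_moves(deltas=[{"translation": [-0.004,0,-0.006],"turn": [-0.0045,0.005,0],"hand": 0.06},{"translation": [0,0,-0.003],"turn": [0,0,0],"hand": 0.06},{"translation": [0,0,0],"turn": [0,0,0],"hand": 0.06}])

```text
time: 19.6
ee_pos: [0.4863, 0.3787, 0.0326]
eef_rot: [0.791, 0.612, 0.002, -0.0]
ft_force: [0.7, -0.2, 0.2]
width: 0.0604
```

```bash
python3 -c "
from h import *
st()"
```

```text
t 19.6 p [0.4863 0.3787 0.0326] home mm [-229.   300.7] jaw deg -14.57 z axis [ 0.0034  0.0037 -1.    ] F [ 0.7 -0.2  0.2] w 0.0604
```

Emit:
apply_moves(deltas=[{"translation": [-0.001,0,-0.004],"turn": [-0.0037,0.0034,0],"hand": 0.01},{"translation": [0,0,-0.001],"turn": [0,0,0],"hand": 0.01},{"translation": [0,0,0],"turn": [0,0,0],"hand": 0.01},{"translation": [0,0,0],"turn": [0,0,0],"hand": 0.01},{"translation": [0,0,0],"turn": [0,0,0],"hand": 0.01}], newtons=20)

```text
time: 20.1
ee_pos: [0.4858, 0.3794, 0.0288]
eef_rot: [0.791, 0.612, 0.001, -0.0]
ft_force: [0.0, -0.8, 0.2]
width: 0.028
```

Emit:
apply_moves(deltas=[{"translation": [0,0,0],"turn": [0,0,0],"hand": 0.01},{"translation": [0,0,0],"turn": [0,0,0],"hand": 0.01}])

```text
time: 20.3
ee_pos: [0.4857, 0.3795, 0.0288]
eef_rot: [0.791, 0.612, 0.001, -0.0]
ft_force: [0.4, -0.0, -0.1]
width: 0.0193
```

```bash
python3 -c "
from h import *
st()"
```

```text
t 20.3 p [0.4857 0.3795 0.0288] home mm [-229.7  301.3] jaw deg -14.54 z axis [ 0.0011  0.0014 -1.    ] F [ 0.4 -0.  -0.1] w 0.0193
```

Emit:
apply_moves(deltas=[{"translation": [0,0,0.02],"turn": [0,0,0],"hand": 0.01},{"translation": [0,0,0.03],"turn": [0,0,0],"hand": 0.01},{"translation": [0,0,0.04],"turn": [0,0,0],"hand": 0.01},{"translation": [0,0,0.04],"turn": [0,0,0],"hand": 0.01},{"translation": [0,0,0.03],"turn": [0,0,0],"hand": 0.01}])

```text
time: 20.8
ee_pos: [0.482, 0.376, 0.1881]
eef_rot: [0.791, 0.612, -0.005, 0.001]
ft_force: [0.2, 0.8, -1.0]
width: 0.0194
```

Emit:
apply_moves(deltas=[{"translation": [0.01,-0.02,0],"turn": [0,0,0],"hand": 0.01},{"translation": [0.015,-0.033,0],"turn": [0,0,0],"hand": 0.01},{"translation": [0.015,-0.033,0],"turn": [0,0,0],"hand": 0.01},{"translation": [0.015,-0.033,0],"turn": [0,0,0],"hand": 0.01},{"translation": [0.015,-0.033,0],"turn": [0,0,0],"hand": 0.01}])

```text
time: 21.3
ee_pos: [0.552, 0.2271, 0.1936]
eef_rot: [0.787, 0.616, -0.001, -0.001]
ft_force: [-0.1, 0.4, -1.0]
width: 0.0197
```

```bash
python3 -c "
from h import *
st()"
```

```text
t 21.3 p [0.552  0.2271 0.1936] home mm [-130.1  168.3] jaw deg -13.89 z axis [-2.4e-03  9.0e-04 -1.0e+00] F [-0.1  0.4 -1. ] w 0.0197
```

Holding the cover (-1 N). Remaining: (0.089, -0.191).

Emit:
apply_moves(deltas=[{"translation": [0.016,-0.036,0],"turn": [0,0,0],"hand": 0.01},{"translation": [0.016,-0.036,0],"turn": [0,0,0],"hand": 0.01},{"translation": [0.016,-0.036,0],"turn": [0,0,0],"hand": 0.01},{"translation": [0.016,-0.036,0],"turn": [0,0,0],"hand": 0.01},{"translation": [0.012,-0.022,0],"turn": [0,0,0],"hand": 0.01}])

```text
time: 21.8
ee_pos: [0.6295, 0.052, 0.1935]
eef_rot: [0.788, 0.616, -0.001, -0.001]
ft_force: [0.2, -0.3, 0.0]
width: 0.0193
```

Emit:
apply_moves(deltas=[{"translation": [0,0,0],"turn": [0,0,0],"hand": 0.01},{"translation": [0,0,0],"turn": [0,0,0],"hand": 0.01}])

```text
time: 22.0
ee_pos: [0.6302, 0.0467, 0.1932]
eef_rot: [0.79, 0.613, -0.002, -0.0]
ft_force: [0.3, 1.1, -1.8]
width: 0.019
```

```bash
python3 -c "
from h import *
st()"
```

```text
t 22.0 p [0.6302 0.0467 0.1932] home mm [-12.6  10.6] jaw deg -14.36 z axis [-0.0029 -0.0012 -1.    ] F [ 0.3  1.1 -1.8] w 0.019
```

Emit:
apply_moves(deltas=[{"translation": [0.0108,-0.0107,0],"turn": [0,-0.003,0],"hand": 0.01},{"translation": [0,0,-0.025],"turn": [0,0,0],"hand": 0.01},{"translation": [0,0,-0.025],"turn": [0,0,0],"hand": 0.01},{"translation": [0,0,0],"turn": [0,0,0],"hand": 0.01}])

```text
time: 22.4
ee_pos: [0.6404, 0.041, 0.142]
eef_rot: [0.788, 0.615, 0.001, -0.001]
ft_force: [-0.4, 0.1, -1.6]
width: 0.0197
```

```bash
python3 -c "
from h import *
st()"
```

```text
t 22.4 p [0.6404 0.041  0.142 ] home mm [-1.4  7.5] jaw deg -14.04 z axis [ 2.0e-04  1.5e-03 -1.0e+00] F [-0.4  0.1 -1.6] w 0.0197
```

Emit:
apply_moves(deltas=[{"translation": [0.001,-0.005,-0.003],"turn": [-0.0015,0,0],"hand": 0.01},{"translation": [0,0,-0.004],"turn": [0,0,0],"hand": 0.01},{"translation": [0,0,0],"turn": [0,0,0],"hand": 0.01}])

```text
time: 22.7
ee_pos: [0.6418, 0.0382, 0.1368]
eef_rot: [0.787, 0.617, 0.001, 0.0]
ft_force: [-0.2, 0.9, -0.9]
width: 0.0195
```

```bash
python3 - <<'E'
from h import *
st();shot('side','s7',(320,200,420,275),8)
E
```

```text
t 22.7 p [0.6418 0.0382 0.1368] home mm [0.7 5.1] jaw deg -13.85 z axis [ 0.0016  0.001  -1.    ] F [-0.2  0.9 -0.9] w 0.0195
```

Emit:
apply_moves(deltas=[{"translation": [-0.0005,-0.002,-0.003],"turn": [0,0,0],"hand": 0.01},{"translation": [0,0,-0.003],"turn": [0,0,0],"hand": 0.01},{"translation": [0,0,-0.003],"turn": [0,0,0],"hand": 0.01}])

```text
time: 23.05
ee_pos: [0.6424, 0.036, 0.1295]
eef_rot: [0.787, 0.617, 0.002, 0.001]
ft_force: [0.8, 0.4, -1.1]
width: 0.0194
```

```bash
python3 -c "
from h import *
st()"
```

```text
t 23.05 p [0.6424 0.036  0.1295] home mm [1.7 3.1] jaw deg -13.86 z axis [ 0.0049  0.0017 -1.    ] F [ 0.8  0.4 -1.1] w 0.0194
```

Emit:
apply_moves(deltas=[{"translation": [-0.0015,0,-0.003],"turn": [-0.0015,0.005,0],"hand": 0.01},{"translation": [0,0,-0.003],"turn": [0,0,0],"hand": 0.01}])

```text
time: 23.25
ee_pos: [0.6408, 0.0359, 0.123]
eef_rot: [0.787, 0.617, -0.0, -0.0]
ft_force: [0.0, -0.6, -0.8]
width: 0.0193
```

Emit:
apply_moves(deltas=[{"translation": [0,0,-0.002],"turn": [0,0,0],"hand": 0.01}])

```text
time: 23.35
ee_pos: [0.6406, 0.0359, 0.1207]
eef_rot: [0.787, 0.617, -0.0, -0.0]
ft_force: [-6.2, -0.3, 20.2]
width: 0.0194
```

```bash
python3 -c "
from h import *
st()"
```

```text
t 23.35 p [0.6406 0.0359 0.1207] home mm [0.  2.6] jaw deg -13.87 z axis [-8.e-04  1.e-04 -1.e+00] F [-6.2 -0.3 20.2] w 0.0194
```

Seated exactly at the expected height (0.1207). I'll ease off and release.

Emit:
apply_moves(deltas=[{"translation": [0,0,0.0005],"turn": [0,0,0],"hand": 0.01}])

```text
time: 23.45
ee_pos: [0.6406, 0.0359, 0.1211]
eef_rot: [0.787, 0.617, -0.0, -0.0]
ft_force: [0.5, 0.8, -0.7]
width: 0.0193
```

Emit:
apply_moves(deltas=[{"translation": [0,0,0],"turn": [0,0,0],"hand": 0.05},{"translation": [0,0,0],"turn": [0,0,0],"hand": 0.05},{"translation": [0,0,0],"turn": [0,0,0],"hand": 0.05},{"translation": [0,0,0],"turn": [0,0,0],"hand": 0.05}])

```text
time: 23.85
ee_pos: [0.6409, 0.0359, 0.1212]
eef_rot: [0.787, 0.617, -0.0, -0.0]
ft_force: [0.2, -0.1, 0.0]
width: 0.0435
```

Emit:
apply_moves(deltas=[{"translation": [0,0,0.02],"turn": [0,0,0],"hand": 0.05},{"translation": [0,0,0.04],"turn": [0,0,0],"hand": 0.05},{"translation": [0,0,0.04],"turn": [0,0,0],"hand": 0.05},{"translation": [-0.02,0.04,0.02],"turn": [0,0,0],"hand": 0.05},{"translation": [-0.02,0.04,0],"turn": [0,0,0],"hand": 0.05}])

```text
time: 24.35
ee_pos: [0.6003, 0.1098, 0.2448]
eef_rot: [0.791, 0.612, -0.002, 0.001]
ft_force: [0.8, 1.0, 0.2]
width: 0.0502
```

Emit:
apply_moves(deltas=[{"translation": [-0.02,0.04,0],"turn": [0,0,0],"hand": 0.05},{"translation": [-0.02,0.04,0],"turn": [0,0,0],"hand": 0.05},{"translation": [-0.02,0.04,0],"turn": [0,0,0],"hand": 0.05},{"translation": [0,0,0],"turn": [0,0,0],"hand": 0.05}])

```text
time: 24.75
ee_pos: [0.5352, 0.24, 0.2466]
eef_rot: [0.789, 0.614, 0.001, -0.0]
ft_force: [1.2, -0.1, 1.1]
width: 0.0498
```

```bash
python3 - <<'E'
from h import *
st();shot('top','t8');shot('side','s8')
a=cv2.imread('pics/t8_full.png')[155:235,280:380];b=cv2.imread('pics/s8_full.png')[215:305,310:410]
r=lambda a,w,h:cv2.convertScaleAbs(cv2.resize(a,(w,h),interpolation=cv2.INTER_CUBIC),alpha=1.6)
cv2.imwrite('pics/m8.png',np.hstack([cv2.copyMakeBorder(r(a,400,320),0,40,0,0,cv2.BORDER_CONSTANT),r(b,400,360)]))
p=[.6408,.0348]
print('cover knob top expected: top',(proj('top',p+[.134])-[280,155])*4,'side',(proj('side',p+[.134])-[310,215])*4+[400,0],'disc side',(proj('side',p+[.102])-[310,215])*4+[400,0],'disc top',(proj('top',p+[.102])-[280,155])*4)
E
```

```text
t 24.75 p [0.5352 0.24   0.2466] home mm [-149.5  177. ] jaw deg -14.18 z axis [ 8.0e-04  1.1e-03 -1.0e+00] F [ 1.2 -0.1  1.1] w 0.0498
cover knob top expected: top [191.34009268 140.13332711] side [587.94822234  61.5397404 ] disc side [587.49968064 103.76309286] disc top [190.88660313 149.50632135]
```

View pics/m8.png

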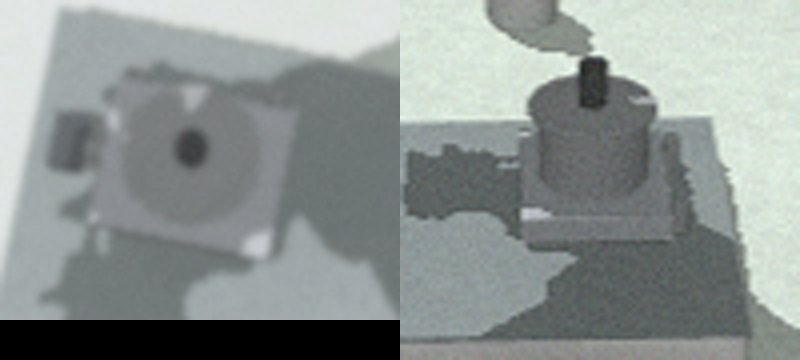

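The cover is level on the dish: knob at (190,148) in the top view and (593,60) in the side view, close to the expected places, and the carrier is at the stop. One numeric check that the carrier did not move during placing.

```bash
python3 - <<'E'
from h import *
def sub(A,B,box,m=4):
    x0,y0,x1,y1=box
    g=lambda i:cv2.magnitude(cv2.Sobel(i,cv2.CV_32F,1,0),cv2.Sobel(i,cv2.CV_32F,0,1))
    A,B=[g(cv2.resize(cv2.imread(f'pics/{n}_full.png',0),None,fx=4,fy=4,interpolation=cv2.INTER_CUBIC)) for n in(A,B)]
    t=A[y0*4:y1*4,x0*4:x1*4];s=B[(y0-m)*4:(y1+m)*4,(x0-m)*4:(x1+m)*4]
    r=cv2.matchTemplate(s,t,cv2.TM_CCOEFF_NORMED);_,v,_,l=cv2.minMaxLoc(r);return (np.array(l)/4-m),round(v,2)
for b in [(338,208,354,226),(296,200,314,217),(345,176,362,190)]:print('top corner',b,sub('t5','t8',b))
for b in [(335,262,350,280),(368,258,385,276)]:print('side corner',b,sub('s5','s8',b))
p=back('side',(310+192/4-.4+ .0,215+104/4-.4),.102);print('disc centre from side',p)
E
```

```text
top corner (338, 208, 354, 226) (array([0.25, 0.  ]), 0.5)
top corner (296, 200, 314, 217) (array([-1.,  0.]), 0.28)
top corner (345, 176, 362, 190) (array([0., 0.]), 0.59)
side corner (335, 262, 350, 280) (array([-0.5,  0. ]), 0.32)
side corner (368, 258, 385, 276) (array([0., 0.]), 0.34)
disc centre from side [0.64321677 0.03612959 0.102     ]
```

No measurable movement, so I'll hand in.

```bash
python3 -c "
from h import *
print(order.close_job())"
```

```text
the job is handed in; nothing more can be done
None
```

The carrier is home against both dowels and the end stop, the grey cover is seated on the dish, and the job was handed in at about 25 s.

**How the carrier got there:**
- **First pushes:** the fingertips rode up onto the plate, so I pushed low on the dish instead. That jammed with one corner on dowel_b.
- **Moving it home:** I then gripped the dish lightly at 8 N, turned it square and slid it home. Just after gripping, the tool crept up about 2 mm with about 3 N of the carrier's weight on it. The carrier may have been unloaded or raised by up to about 1 mm before I pressed it back down. I kept it pressed down for most of the slide.
- **Before the cover:** closed-finger pushes met a firm stop in both directions, with about 26 N towards the dowels and about 14 N towards the end stop.

**Cover:** it seated at tool height 0.1207 m, against 0.1208 m expected. The contact force peaked at 20 N, firmer than "gently" suggests. I eased off before releasing.

**Last checks:**
- **Cover:** the final top and side pictures show it level and centred.
- **Carrier:** the two best-matching plate corners moved 0 to 0.25 pixel between pictures taken before and after the cover was placed. Two weaker matches read 0.5 and 1 pixel, where 1 pixel is about 2.6 mm. The pictures therefore can't confirm contact below about a millimetre; that rests on the pushes.
- **Bystanders:** I steered clear of the bottles, the canister and the purple covers, but took no final picture of them.

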